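Open the bottle-cap cabinet for emptying

ROBOT

A 6-joint arm with a two-finger parallel gripper is mounted at the origin on the work surface. World frame = base frame: x ahead of the robot, y to its left, z up, the work surface at z = 0. Lengths are in mm, angles in rad, forces in N, time in s.
With the tool pointing down it reaches from about 300 to 775 mm from the base axis. Payload 14.6 kg.
Tool frame: the origin (TCP) lies on the centre line of the jaws, within the pads' length; the fingertips stand 19 mm ahead of it and the grasp point (between the pads) is the TCP (bot.tip_reach is the distance from the TCP to the fingertips, in mm); y points along the fingers, x is the direction in which the jaws open and shut, and the axes are right-handed (so a half turn about y gives the same grasp; the last joint's range is limited). The gripper opens to 85 mm and grips with 20 to 120 N. Pads are 22 mm wide; open, the fingers measure 114 mm over their backs; the gripper's body (76 mm by 85 mm) begins 54 mm behind the grasp point. The pads swing forward as they close: fully open they stand 13 mm farther back than shut.
Start: joints at [-1.298, 0.3, 1.521, -0, 1.321, -0.067], TCP at [183.307, -518.544, 250.281] pointing down, gripper open.
Joint ranges: [-3.03, 3.03], [-0.79, 2.21], [0.23, 2.52], [-1.04, 4.18], [0, 3.07], [-2.55, 2.55]. Speed limits (rad/s): [2.22, 2.22, 2.57, 3.14, 3.14, 3.14].

INTERFACE

Orientations are given as a unit quaternion [w, x, y, z].
In Python, from rig import bot gives the robot as it stands. Calls block until the motion is done:
- bot.move_to(position, orientation): joint-space move of the TCP to a pose.
- bot.servo_line(position, attitude=None, speed=150, until_force=None): straight line of the TCP; attitude=None keeps the orientation; speed is the mean speed in mm/s. With until_force (N) it stops when the force on the tool has changed by that much, and returns True; else False.
- bot.move_joints(angles): joint-space move.
- bot.move_gripper(opening, grip_force=None): finger opening in mm; grip_force is the grip in N (None keeps the last); returns when the fingers have stopped.
- bot.dwell(seconds).
- bot.ik(position, orientation): joint angles nearest the present ones, or None.
- bot.read_state(): the state.
- bot.read_camera(name): name is "scene" or "top" or "wrist"; returns a dict with "image" (420x560x3 uint8, blue, green, red), "depth" (420x560 float32, mm along the optical axis (not along the pixel's ray), 0 where there is no reading), "fovy" (degrees; the focal length in pixels is half the picture's height over the tangent of half this angle, whatever the lens; pixels are square), "cx", "cy" (the principal point, pixels), "k1" (the pictures are not rectified: a ray, as slopes to the right and down, at radius r is drawn at 1 + k1 r^2 times it, then the intrinsics apply), "eye" and "attitude" of the camera in the world; the wrist camera has in their place "mount" (4x4, takes a point from camera to tool coordinates, whose origin is the TCP and whose axes are the tool frame's). Camera axes: x right, y down, z forward; pixel columns grow to the right and rows downward; lengths in mm; the calibration is good to about 2 mm. A picture is of the moment at which its call begins: read the wrist's pose just before it.
A pose or a line that the arm cannot do raises bot.MotionError and nothing moves.
- bot.finish_job(): hands the job in, once; it reports no verdict.
The state is a dict: "clock": time; "joint_positions": joint angles; "qvel": joint speeds; "effort": joint torques, N m; "ee_pos": TCP position; "tool_rot": TCP orientation; "ft_force": force on the tool from outside, world axes, zero at the start; "moment": the same for the moment, N m; "grip_width": finger opening in mm.
Only numpy, scipy, OpenCV 4.12 (cv2) and the standard library are available. Lean on these libraries where they do the work, as an engineer would, in place of code of your own. Each camera call takes 0.05 s, during which the arm holds its last target.

TASK

The bottle-cap cabinet on the depot's sorting bench is full: it is the one with the round funnel on its roof. Take its door by the handle and swing it wide open, to about a right angle with the cabinet's front, so that the tray can be emptied, then let go. Keep the door of the other cabinet, the one with the long flat slot on its roof, shut.

Things in the scene. Friction and masses are not known exactly. Their poses are not given: they have to be found in the camera images.
- cap_cabinet: Bottle-cap cabinet: fixed grey steel box 200 mm wide, 180 deep, 245 high, with a round steel funnel (90 mm across, 30 high) on its roof, 75 mm back from the roof's front edge. It stands left or right of the other, turned up to 15 degrees, door towards the robot. Origin: centre of its underside on the bench; x axis to its back, y to its left as the robot sees it, z up.
- cap_door (a joint): Its door's angle: 0 shut (start), grows as it opens, stop at 1.9 rad. Panel 196 mm wide, 12 thick, 37 to 243 mm above the bench; no latch or spring. Hinged on its left edge as the robot sees it (+y); the free edge swings towards the robot, clockwise from above. Stiff hinge: 1 to 2 N at the handle; the door stays where it is left.
- cap_handle (a point): Its handle: upright steel bar 12 mm thick, 90 long, its axis 45 mm off the door's face, on two 8 mm posts 30 mm above and below its middle, 160 mm from the hinge along the door. Origin: the bar's middle, 193 mm above the bench (top end at 238 mm). z up the bar, x from the bar square to the door's face, y along the door to the hinge. Moves with the door.
- cap_hinge (a point): Point on that door's upright hinge axis, which lies in the plane of the door's front face at its left edge; at the height of the door's top (243 mm above the bench). It stays put as the door opens.
- slip_door (a joint): Door angle of the other cabinet, 0 shut (start). That cabinet, its door and handle are the same in size, colour and hinge side, but its roof carries a flat rectangular mouth with a long slot (140 by 40 mm, 20 high) instead of a funnel. It is to stay shut.

How it is judged (in metres and radians):
On the way:
1. the bottle-cap door is drawn ajar (5 degrees or more) with the gripper at its handle (grasp point within 70 mm of the bar's middle) (value of joint cap_door above 0.09 rad and distance between the grasp point and cap_handle below 0.07 m), for 0.1 s.
At the end, for the whole second after the job is handed in: The bottle-cap cabinet's door stands open by at least 1.2 rad (about 70 degrees) and at rest, and the other cabinet's door is shut to within 0.1 rad (6 degrees) (value of joint cap_door above 1.2 rad and velocity of joint cap_door between -0.05 and 0.05 rad/s and value of joint slip_door below 0.1 rad); the robot touches nothing.
It fails at once if the other cabinet's door is opened by more than 0.17 rad (10 degrees) (value of joint slip_door above 0.17 rad).
It also fails if it takes over 40 s, if anything falls off the work surface, if the arm or the gripper's body presses on something with over 40 N, if the wrist force passes 120 N, or if a joint passes its speed limit or range.

## Working session

There is one attempt and no reset: what is moved stays moved. The work goes in short steps, each a Python script; the robot and the scene stay as the last script left them, time stands still between calls to the robot, and variables do not carry over. Pictures are saved under pics/ and viewed, and the job is handed in when it is done.

```bash
mkdir -p pics; ls; python3 - <<'E'
from rig import bot
import cv2,numpy as np,pickle
for n in ("scene","top"):
    c=bot.read_camera(n); cv2.imwrite(f"pics/{n}0.png",c["image"]); pickle.dump(c,open(f"pics/{n}0.pkl","wb"))
    print(n,{k:v for k,v in c.items() if k not in("image","depth")}, (c["depth"]>0).mean())
s=bot.read_state(); print(s)
E
```

```text
pics
scene {'fovy': 55.1116107849374, 'cx': 281.5417100909035, 'cy': 212.1706245200876, 'k1': -0.017439451972502396, 'eye': array([ 592.85060983,  236.66459134, 1011.84181162]), 'attitude': array([ 0.02016799, -0.1105175 ,  0.98108646, -0.15763402])} 0.9960289115646258
top {'fovy': 53.15940247820763, 'cx': 285.2788614015278, 'cy': 199.57949953346036, 'k1': -0.1149596905861726, 'eye': array([ 568.99980144,  -35.02136278, 1060.42458459]), 'attitude': array([ 0.02808962, -0.70549779,  0.70760483, -0.02791502])} 0.9961607142857143
{'clock': 0.1, 'joint_positions': array([-1.29758326e+00,  3.00378616e-01,  1.52155997e+00, -2.08962001e-05,
        1.32072322e+00, -6.66074838e-02]), 'qvel': array([ 0.00059182, -0.00020052, -0.00486644, -0.00132733, -0.00083168,
        0.00139876]), 'effort': array([-1.13762824e-03, -5.44376206e+01, -3.62371588e+01, -2.13730182e-04,
        3.07045440e-03, -7.63576423e-06]), 'ee_pos': array([ 183.25668089, -518.34770523,  249.78097232]), 'tool_rot': array([ 0.57758065, -0.57711516,  0.40854939, -0.40795352]), 'ft_force': array([-0.11273576,  0.24396921,  0.06970665]), 'moment': array([ 0.03913821, -0.02956841,  0.06472047]), 'grip_width': 85.35438200562095}
```

View pics/scene0.png

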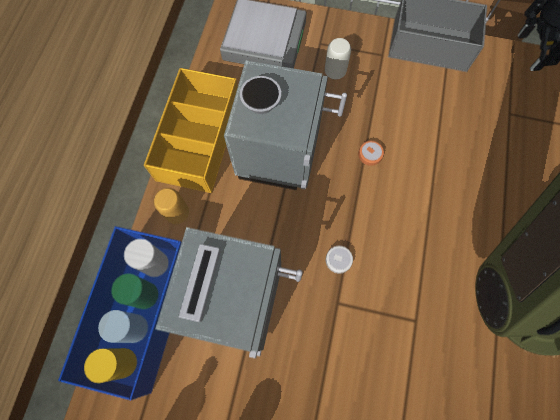

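View pics/top0.png

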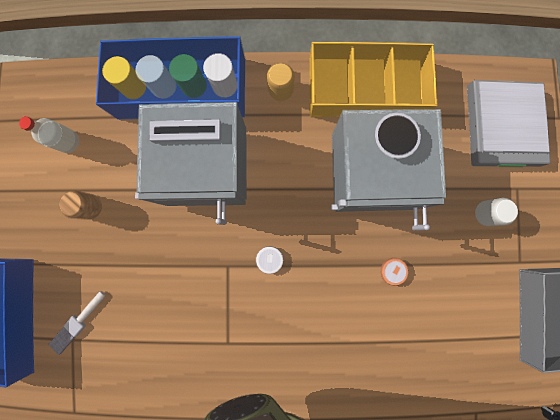

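The funnel cabinet is the right-hand one: funnel at top-image (397,135), handle at about (421,222). The slot cabinet is on the left. A white bottle stands at (500,212) and a cap at (396,271). Next I'll measure the cap cabinet.

```bash
cat > h.py <<'E'
import numpy as np,cv2,pickle
from scipy.spatial.transform import Rotation as R
def K(c):
    h,w=c["depth"].shape; f=h/2/np.tan(np.radians(c["fovy"]/2))
    return np.array([[f,0,c["cx"]],[0,f,c["cy"]],[0,0,1]]), np.array([c["k1"],0,0,0,0.])
def cloud(c,T=None):
    h,w=c["depth"].shape; k,d=K(c)
    u,v=np.meshgrid(np.arange(w,dtype=float),np.arange(h,dtype=float))
    n=cv2.undistortPoints(np.stack([u,v],-1).reshape(-1,1,2),k,d).reshape(h,w,2)
    P=np.dstack([n,np.ones((h,w))])*c["depth"][...,None]
    if T is None:
        q=c["attitude"]; M=R.from_quat([q[1],q[2],q[3],q[0]]).as_matrix()
        return P@M.T+c["eye"]
    return P@T[:3,:3].T+T[:3,3]
E
python3 - <<'E'
from h import *
for n in("top","scene"):
    c=pickle.load(open(f"pics/{n}0.pkl","rb")); P=cloud(c); P[c["depth"]==0]=np.nan
    z=P[...,2]
    print(n,"bench z", np.nanmedian(z[(z<15)&(z>-15)]))
    print(" zrange roof hist",np.histogram(z[(z>200)&(z<300)],bins=20,range=(200,300))[0])
    for nm,ys in (("A",P[...,1]<20),("B",P[...,1]>20)):
        m=(np.abs(z-245)<5)&(P[...,0]>400)&ys
        k,l,st,ce=cv2.connectedComponentsWithStats(m.astype(np.uint8))
        i=1+np.argmax(st[1:,4]); m=l==i
        pts=P[m][:,:2].astype(np.float32)
        r=cv2.minAreaRect(pts); print(nm,st[i],r, cv2.boxPoints(r).round(1).tolist(),"z",np.median(z[m]))
        # handle: points 
    m=(z>225)&(z<250)&(P[...,0]>350)&(P[...,1]<20)
    q=P[m]; xs=q[:,0]; o=np.argsort(xs)[:12]; print(q[o].round(0).tolist())
E
```

```text
top bench z -1.857524880410324
 zrange roof hist [  146   165   183   185   307   264   208   941 14007  1012   138   145
  1354   259  1475   264    48    49    53    42]
A [ 342  109  104   97 7256] ((720.2113037109375, -252.15530395507812), (193.90451049804688, 201.69772338867188), 1.5738940238952637) [[620.5, -154.0], [626.0999755859375, -355.6000061035156], [819.9000244140625, -350.29998779296875], [814.4000244140625, -148.6999969482422]] z 242.5957530982662
B [ 137  102  100   97 7587] ((734.37255859375, 162.86468505859375), (193.57594299316406, 201.8052978515625), 0.5887410044670105) [[636.5999755859375, 262.79998779296875], [638.5999755859375, 61.0], [832.2000122070312, 63.0], [830.0999755859375, 264.79998779296875]] z 242.87889770870095
[[573.0, -318.0, 232.0], [573.0, -316.0, 232.0], [573.0, -316.0, 225.0], [575.0, -319.0, 234.0], [575.0, -317.0, 233.0], [575.0, -316.0, 231.0], [575.0, -313.0, 233.0], [575.0, -313.0, 229.0], [575.0, -312.0, 225.0], [577.0, -320.0, 237.0], [577.0, -318.0, 238.0], [577.0, -317.0, 235.0]]
scene bench z 0.0004242585698648327
 zrange roof hist [
[... 277 characters left out ...]
 [624.4000244140625, -356.20001220703125], [818.2000122070312, -352.6000061035156], [814.4000244140625, -148.39999389648438]] z 244.6602184010904
B [ 155  228  126  124 8947] ((734.7225952148438, 161.51730346679688), (194.1573944091797, 199.50421142578125), 0.4672946333885193) [[636.7999877929688, 260.5], [638.5, 61.0], [832.5999755859375, 62.599998474121094], [831.0, 262.1000061035156]] z 244.40932423593767
[[573.0, -315.0, 229.0], [574.0, -314.0, 234.0], [574.0, -316.0, 235.0], [575.0, -317.0, 237.0], [575.0, -311.0, 230.0], [575.0, -319.0, 237.0], [575.0, -312.0, 233.0], [576.0, -313.0, 235.0], [576.0, -314.0, 237.0], [577.0, -311.0, 225.0], [577.0, -317.0, 237.0], [577.0, -311.0, 230.0]]
```

```bash
cat >> h.py <<'E'
H=np.array([620.5,-155.0]); A0=np.radians(1.3)   # hinge; cabinet yaw
def pose(th,z,s=1,H=H,A0=A0,rl=160.,ro=45.):
    # door direction (hinge->free edge) clockwise from -y
    a=-np.pi/2+A0-th; d=np.array([np.cos(a),np.sin(a)]); n=np.array([d[1],-d[0]])
    p=H+rl*d+ro*n
    X=np.array([s*d[0],s*d[1],0]);Y=np.array([0,0,-1.]);M=np.column_stack([X,Y,np.cross(X,Y)])
    q=R.from_matrix(M).as_quat()
    return np.array([p[0],p[1],z]),np.array([q[3],q[0],q[1],q[2]])
E
python3 - <<'E'
from h import *
from rig import bot
for s in(1,-1):
    for th in (0,.4,.8,1.2,1.5):
        for z in (218,350):
            p,q=pose(th,z,s); j=bot.ik(p,q); print(s,th,z,p.round(0),None if j is None else np.round(j,2))
E
```

```text
1 0 218 [ 579. -316.  218.] [-0.55  0.57  1.21 -0.    1.36  0.99]
1 0 350 [ 579. -316.  350.] [-0.55  0.52  0.99 -0.    1.63  0.99]
1 0.4 218 [ 520. -287.  218.] [-0.57  0.42  1.43 -0.    1.29  1.38]
1 0.4 350 [ 520. -287.  350.] [-0.57  0.35  1.23 -0.    1.56  1.38]
1 0.8 218 [ 476. -237.  218.] [-0.53  0.29  1.61 -0.    1.24  1.82]
1 0.8 350 [ 476. -237.  350.] [-0.53  0.2   1.41 -0.    1.53  1.82]
1 1.2 218 [ 455. -175.  218.] [-0.44  0.19  1.73 -0.    1.22  2.31]
1 1.2 350 [ 455. -175.  350.] [-0.44  0.1   1.53 -0.    1.51  2.31]
1 1.5 218 [ 457. -125.  218.] None
1 1.5 350 [ 457. -125.  350.] None
-1 0 218 [ 579. -316.  218.] [-0.55  0.57  1.21 -0.    1.36 -2.15]
-1 0 350 [ 579. -316.  350.] [-0.55  0.52  0.99 -0.    1.63 -2.15]
-1 0.4 218 [ 520. -287.  218.] [-0.57  0.42  1.43 -0.    1.29 -1.76]
-1 0.4 350 [ 520. -287.  350.] [-0.57  0.35  1.23 -0.    1.56 -1.76]
-1 0.8 218 [ 476. -237.  218.] [-0.53  0.29  1.61 -0.    1.24 -1.32]
-1 0.8 350 [ 476. -237.  350.] [-0.53  0.2   1.41 -0.    1.53 -1.32]
-1 1.2 218 [ 455. -175.  218.] [-0.44  0.19  1.73 -0.    1.22 -0.83]
-1 1.2 350 [ 455. -175.  350.] [-0.44  0.1   1.53 -0.    1.51 -0.83]
-1 1.5 218 [ 457. -125.  218.] [-0.34  0.16  1.77 -0.    1.21 -0.44]
-1 1.5 350 [ 457. -125.  350.] [-0.34  0.07  1.57 -0.    1.51 -0.44]
```

The s=-1 orientation works over the whole arc. I'll go above the handle and check with the wrist camera.

```bash
python3 - <<'E'
from h import *
from rig import bot
s0=bot.read_state()
bot.servo_line(s0["ee_pos"]+[0,0,110],speed=250)
p,q=pose(0,350,-1); bot.move_to(p,q)
s=bot.read_state(); print(s["clock"],s["ee_pos"],s["ft_force"])
c=bot.read_camera("wrist"); cv2.imwrite("pics/w1.png",c["image"])
t=s["tool_rot"]; T=np.eye(4); T[:3,:3]=R.from_quat([t[1],t[2],t[3],t[0]]).as_matrix(); T[:3,3]=s["ee_pos"]
P=cloud(c,T@c["mount"]); P[c["depth"]==0]=np.nan
z=P[...,2]
m=(z>225)&(z<250)&(P[...,0]<612)&(P[...,0]>540)&(abs(P[...,1]+316)<40)
pp=P[m]; print(m.sum(), pp[pp[:,0]<592].min(0),pp[pp[:,0]<592].max(0),np.median(pp[pp[:,0]<592],0))
E
```

```text
2.5 [ 578.74993739 -316.53927575  349.80298098] [ 0.60983967 -0.75772374 -0.26346246]
406 [ 572.22981178 -323.17139375  225.01366697] [ 591.84371939 -312.25761673  239.27677384] [ 577.24207489 -317.83399998  234.83001561]
```

View pics/w1.png

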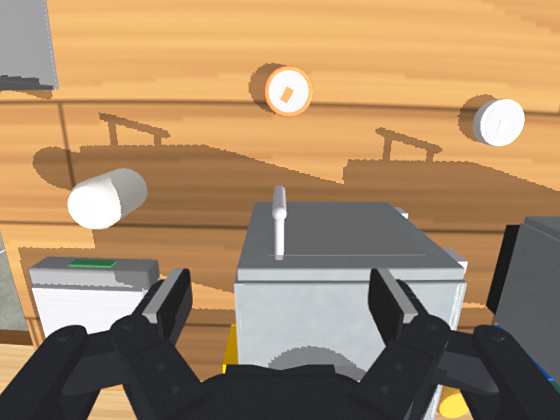

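The wrist view shows the bar at (280,190–255), centred between the jaws, with its axis at about (578.5, -317.5). That agrees with the fixed cameras to within 2 mm. Now I'll descend and grip.

```bash
python3 - <<'E'
from h import *
from rig import bot
p,q=pose(0,216,-1); p[1]-=0.8
print(bot.servo_line(p,q,speed=80,until_force=12))
s=bot.read_state(); print(s["clock"],s["ee_pos"],s["ft_force"])
bot.move_gripper(10,25); bot.dwell(.2)
s=bot.read_state(); print(s["clock"],s["ee_pos"],s["ft_force"],s["moment"],s["grip_width"])
c=bot.read_camera("wrist"); cv2.imwrite("pics/w2.png",c["image"])
E
```

```text
False
4.375 [ 579.24705629 -316.84446921  216.50050611] [0.63164668 0.09538353 0.18765671]
5.2417 [ 579.02335394 -317.26696843  216.10642401] [-1.85472922 -4.90159817  0.30341057] [-0.79957182  0.12409976 -0.08263234] 11.120161680045046
```

View pics/w2.png

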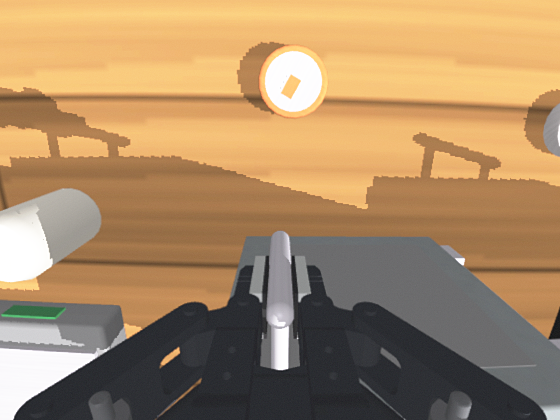

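The jaws have closed on the bar (width 11.1 mm, bar at (280,280) between the pads). Now I'll pull along the arc, relaxing any side force as I go.

```bash
cat > pull.py <<'E'
from h import *
from rig import bot
import sys
def pull(t0,t1,rl,step=.1,speed=45,lim=30):
    th=t0
    while th<t1-1e-6:
        th=min(th+step,t1); p,q=pose(th,216,-1,rl=rl); bot.servo_line(p,q,speed=speed)
        s=bot.read_state(); a=-np.pi/2+A0-th; d=np.array([np.cos(a),np.sin(a)]); n=np.array([d[1],-d[0]])
        f=s["ft_force"][:2]; print(round(s["clock"],2),round(th,2),"rad %.1f tan %.1f fz %.1f"%(f@d,f@n,s["ft_force"][2]),"rl %.1f"%rl,"err",(s["ee_pos"]-p).round(1),"w %.1f"%s["grip_width"])
        rl+=np.clip(.06*(f@d),-.8,.8)
        if np.linalg.norm(s["ft_force"])>lim: print("HIGH"); break
    return th,rl
E
python3 - <<'E'
from pull import *
print(pull(0,.3,161.2))
c=bot.read_camera("top"); cv2.imwrite("pics/top1.png",c["image"])
E
```

```text
5.81 0.1 rad 2.2 tan 1.5 fz 0.8 rl 161.2 err [ 0.  -0.   0.1] w 11.0
6.33 0.2 rad -0.7 tan 0.2 fz 0.8 rl 161.3 err [0.2 0.1 0. ] w 11.2
6.86 0.3 rad -2.6 tan -0.5 fz 1.2 rl 161.3 err [0.2 0.2 0.1] w 10.9
(0.3, np.float64(161.13151568488308))
```

View pics/top1.png

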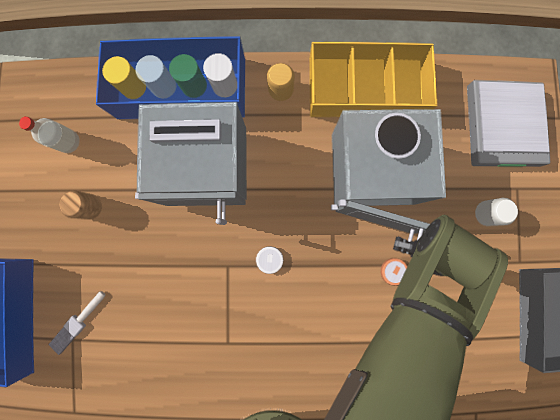

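The door is ajar: its panel runs from (340,208) to about (430,230), and the forces are small. I'll keep going to about 1.52 rad.

```bash
python3 - <<'E'
from pull import *
print(pull(.3,1.52,161.1))
c=bot.read_camera("top"); cv2.imwrite("pics/top2.png",c["image"])
E
```

```text
7.43 0.4 rad -4.9 tan -0.3 fz 2.0 rl 161.1 err [0.2 0.2 0. ] w 11.0
7.96 0.5 rad -5.1 tan -1.1 fz 1.2 rl 160.8 err [ 0.2 -0.   0. ] w 11.3
8.48 0.6 rad -4.5 tan -0.9 fz 1.1 rl 160.5 err [ 0.2 -0.2  0. ] w 11.5
9.01 0.7 rad -3.3 tan 0.4 fz 1.0 rl 160.2 err [ 0.1 -0.2  0. ] w 11.0
9.53 0.8 rad -2.0 tan -0.1 fz 1.8 rl 160.0 err [ 0.  -0.2  0. ] w 11.4
10.04 0.9 rad -2.9 tan -0.2 fz 1.9 rl 159.9 err [ 0.1 -0.1  0. ] w 10.9
10.56 1.0 rad -2.8 tan -0.1 fz 0.7 rl 159.7 err [ 0.1 -0.1 -0. ] w 11.5
11.07 1.1 rad -3.1 tan -1.0 fz 1.3 rl 159.6 err [ 0.1 -0.2  0. ] w 11.3
11.59 1.2 rad -3.7 tan -0.1 fz 0.5 rl 159.4 err [ 0.  -0.1 -0. ] w 11.0
12.11 1.3 rad -2.4 tan 0.1 fz 1.5 rl 159.2 err [-0.  -0.2  0. ] w 11.2
12.62 1.4 rad -1.8 tan 0.6 fz 1.3 rl 159.0 err [-0.  -0.2  0. ] w 11.4
13.14 1.5 rad -1.7 tan -0.0 fz 1.3 rl 158.9 err [-0.  -0.2  0. ] w 11.3
13.39 1.52 rad -1.8 tan -0.3 fz 1.4 rl 158.8 err [-0.  -0.1  0. ] w 11.2
(1.52, np.float64(158.69421208362147))
```

View pics/top2.png

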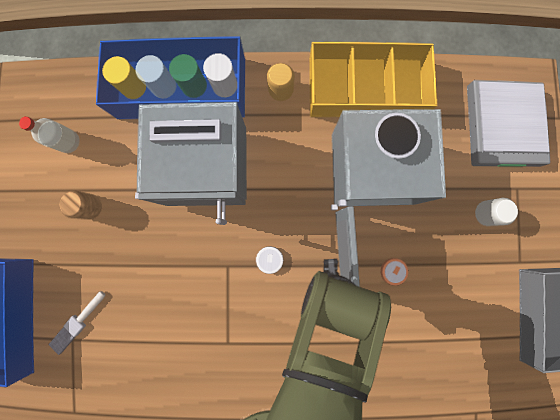

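The door now runs from (343,205) to (355,285), about square to the front, and the slot cabinet is still shut. I'll release, lift straight up and back away.

```bash
python3 - <<'E'
from h import *
from rig import bot
bot.move_gripper(80); bot.dwell(.1)
s=bot.read_state(); print(s["clock"],s["grip_width"],s["ft_force"])
print(bot.servo_line(s["ee_pos"]+[0,0,150],speed=100,until_force=15))
s=bot.read_state(); bot.servo_line([330,-250,380],speed=200); bot.dwell(.3)
s=bot.read_state(); print(s["clock"],s["ee_pos"],s["ft_force"])
for n in("top","scene"):
    c=bot.read_camera(n); cv2.imwrite(f"pics/{n}3.png",c["image"]); P=cloud(c)
    z=P[...,2]; m=(abs(z-243)<6)&(P[...,0]<605)&(P[...,0]>400)&(P[...,1]>-220)&(P[...,1]<-120)
    q=P[m]; v=cv2.fitLine(q[:,:2].astype(np.float32),cv2.DIST_HUBER,0,.01,.01).ravel()
    d=-v[:2]*np.sign(v[0]); print(n,m.sum(),"door angle",(-np.pi/2+A0-np.arctan2(d[1],d[0]))%(2*np.pi))
    m=(abs(z-243)<7)&(P[...,1]>50)&(P[...,1]<280)&(P[...,0]>400); print(cv2.minAreaRect(P[m][:,:2].astype(np.float32)))
E
```

```text
14.2083 79.90722078361533 [ 0.28812216 -0.19038234  0.28335301]
False
17.2167 [ 330.27667037 -249.71574726  379.93616107] [-0.00830206  0.25606795 -1.13551843]
top 567 door angle 1.5321899467366449
((710.539306640625, 162.96556091308594), (241.37791442871094, 202.27687072753906), 0.6222666501998901)
scene 513 door angle 1.5290111118214837
((710.5570678710938, 161.5033721923828), (242.07359313964844, 199.9690704345703), 0.16847585141658783)
```

View pics/top3.png

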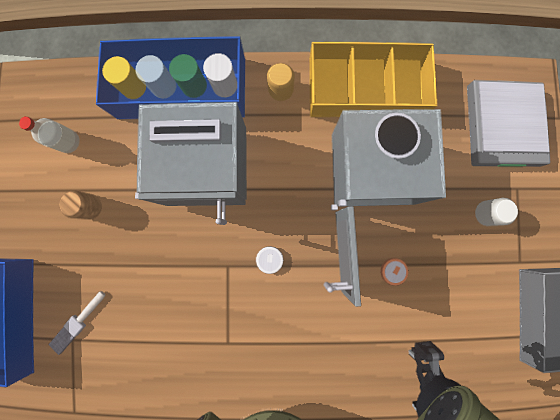

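View pics/scene3.png

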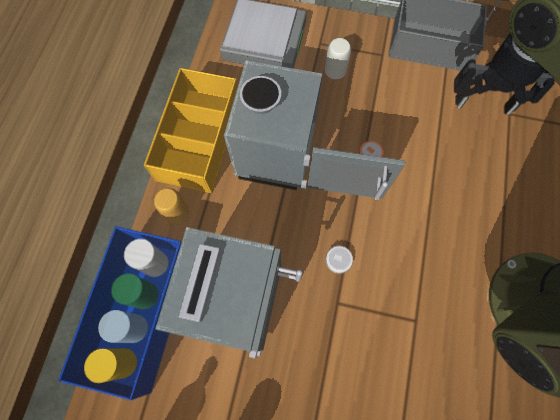

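Both views show the cap door square to the cabinet (top image: panel from (343,205) to (358,303)). The slot door's handle is still at (221,211), and the arm is clear.

```bash
python3 -c "
from rig import bot
print(bot.finish_job())"
```

```text
the job is handed in; nothing more can be done
None
```

The bottle-cap cabinet's door stands open at about 1.53 rad (88°), and I've handed the job in; no verdict was reported. I gripped the handle bar from above, swung the door through its arc, let go, lifted clear and backed away.

- **Door angle:** the top and scene cameras agree, at 1.532 and 1.529 rad. I took no second reading to confirm the door was at rest.
- **Other cabinet:** the slot cabinet's door looks unchanged and shut in both views. I judged this from the images and did not measure its angle.
- **Forces and time:** readings at each step of the pull stayed at about 5 N or less. The tool force was about 1 N once clear, and the last clock reading was 17.2 s of the 40 s allowed.
- **Disagreements:** the camera and wrist measurements of the handle differed by no more than 2 mm. The top camera read the bench and roof about 2 mm low, which did not affect the job. No checks failed.

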